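# Close a click-stop board clamp four clicks and hold it

### The job

Pull the smaller of the two screwdrivers up out of the tool rack and stand its blade upright, right down in the cup at the end of the clamp's crank arm, as a crank handle. With the screwdriver, not the gripper, turn the crank exactly four clicks away from its rest stop so that the jaw closes on the circuit board, without ever going on towards the fifth click, which would crack the board. The crank springs back if let go, so finish holding it there at the fourth click with the screwdriver still gripped and in the cup; leave the hex key, brush and marker where they lie.

Things in the scene. Friction and masses are not known exactly. Their poses are not given: they have to be found in the camera images.
- tool_rack: Fixed wooden block 50 x 130 mm, 66 mm high, origin under its centre, z up. Two upright 9 mm holes through it at y = +36 mm and y = -36 mm of its own y axis: the smaller screwdriver stands in the +y hole, a larger fixed one in the -y hole.
- driver: The smaller screwdriver, loose, 135 mm long, about 62 g: round handle 16 mm thick, 76 mm long; blade a straight 5 mm rod 60 mm long. Its y axis runs along it from blade to handle end, up while it stands in the rack, where the handle (63 to 139 mm height) rests on the rack's top. The origin lies 8 mm off the long axis, 8 mm above the handle's lower end.
- driver_grip (a point): Point on the smaller screwdriver's long axis, in the handle, 103 mm from the blade's tip and 33 mm below the handle's end.
- driver_tip (a point): The tip of the smaller screwdriver's blade, on its long axis.
- clamp: Fixed base plate of the board clamp, 235 x 150 x 12 mm, its top 12 mm above the table; origin at table height under the crank's axis, z up. The jaw moves along its +x towards a circuit board in a nest. White tick marks on the plate, 0.22 rad apart, show the arm's direction at rest and at each click.
- hub (a point): Point on the crank's upright axis, at the height of the cup's mouth (63 mm above the table).
- socket (a point): Centre of the mouth of the cup at the end of the crank arm, 70 mm from the crank's axis, 63 mm above the table; turns with the crank. Inside, a funnel 20 mm wide at the mouth narrows over 12 mm to a round hole 10 mm wide; closed floor 21 mm below the mouth. Arm and hub stay below 50 mm height. At rest the arm points 125 degrees anticlockwise (from above) from the clamp's +x.
- crank (a joint): Crank angle, rad, 0 at the rest stop, growing anticlockwise seen from above, to 1.4. A spring always drives it back, about 4 N at the cup; a roller dropping between pins makes the clicks: pushing on, the force eases to 2.5 N towards each notch, then jumps to 6 N in it. Notches at 0.22 n: click 4 is at 0.88, with the crests before and after it at 0.77 and 0.99. The roller alone does not hold it.
- hex_key: Bystander: loose L-shaped hex key, 26 x 87 x 5 mm, lying in front of the clamp towards the robot.
- brush: Bystander: loose black antistatic brush, 24 x 132 x 6 mm, lying to the rear right of the clamp.
- pen: Bystander: loose marker, 13 x 126 x 14 mm, lying on the green mat left of the clamp.

How it is judged:
On the way, in this order (a step that is already met when the one before it is completed fails the run):
1. the smaller screwdriver is gripped and drawn clear of the rack (contact force between the fingers and driver above 3 N and height (world z) of driver_tip above 0.07 m and value of joint crank below 0.1 rad), for 0.2 s.
2. its blade stands in the cup of the crank, which is still at rest (contact force between the fingers and driver above 3 N and horizontal distance between driver_tip and socket below 0.01 m and z of driver_tip in the frame of socket below -0.012 m and value of joint crank below 0.1 rad), for 0.2 s.
At the end, for the whole second after the job is handed in: The crank stands still in the fourth notch, between its crests (0.78 to 0.98 rad), held there by the screwdriver, which is gripped by the fingers, within 20 degrees of upright, its tip at least 12 mm down in the cup and pressing on it with more than 1 N (contact force between the fingers and driver above 3 N and value of joint crank between 0.78 and 0.98 rad and not (velocity of joint crank above 0.1 rad/s or velocity of joint crank below -0.1 rad/s) and contact force between driver and clamp above 1 N and horizontal distance between driver_tip and socket below 0.01 m and z of driver_tip in the frame of socket below -0.012 m and angle between driver's own y axis and vertical below 0.35 rad); the arm keeps its last pose, push and grip.
It fails at once if the crank goes past the fourth notch and over the next crest, to the fifth click (value of joint crank above 0.99 rad).
It fails at once if the gripper or arm pushes the clamp or its crank itself (contact force between any of the fingers, the arm and clamp above 1.5 N).
It fails at once if the hex key, brush or marker is moved (distance of any of hex_key, brush, pen from where it was at the start of the episode above 0.03 m).
It also fails if it takes over 54 s, if anything falls off the work surface, if the arm or the gripper's body presses on something with over 40 N, if the wrist force passes 120 N, or if a joint passes its speed limit or range.

### The arm

A 6-joint arm with a two-finger parallel gripper is mounted at the origin on a cart in front of the work surface, level with it; the furniture and walls round the work are solid. World frame = base frame: x ahead of the robot, y to its left, z up, the work surface at z = 0. Lengths are in m, angles in rad, forces in N, time in s.
With the tool pointing down it reaches from about 0.25 to 0.775 m from the base axis. Payload 4 kg.
Tool frame: the origin (TCP) lies at the very end of the fingers, on their centre line; the grasp point (between the pads) lies 19 mm behind it; z points along the fingers, y is the line along which they close (so a half turn about z gives the same grasp; the last joint's range is limited). The gripper opens to 94 mm and grips with 3 to 60 N. Pads are 16 mm wide; open, the fingers measure 119 mm over their backs; the gripper's body (75 mm by 177 mm) begins 78 mm behind the grasp point.
Start: joints at [-1.418, 0.087, 1.371, -0, 1.684, -0.103], TCP at [0.139, -0.532, 0.206] pointing down, gripper open.
Joint ranges: [-3.1, 3.1], [-0.76, 2.03], [0.27, 2.55], [-1.08, 4.22], [0.17, 2.65], [-2.57, 2.57]. Speed limits (rad/s): [2.79, 2.79, 3.14, 3.14, 3.14, 3.14].

### API

Orientations are given as [roll, pitch, yaw] about the fixed x, y, z axes, in that order (R = Rz(yaw) Ry(pitch) Rx(roll)).
In Python, from bench import robot gives the robot as it stands. The module is installed in compiled form; this text tells all that it offers.
- The arm moves only by the tool move_arm, never from a script. Its argument "deltas" is one flat list of numbers, 7 for each row, row after row: the turn, a rotation vector about the tool's x, y, z in rad, then the shift along the tool's x, y, z in cm, then the closure, from -1 (fully open) to 1 (shut). A call has 1 to 8 rows; each row is the pose to reach, as a shift and turn from the pose commanded when the call began, along the tool's axes at that moment; what a row does not reach only later rows make up. A row lasts 1/10 s, in which the tool goes at most 50 mm and 8.59 degrees, less where a joint would pass 70% of its speed; a pose out of reach is approached as far as the arm can. A call with a gripper value outside its range is refused whole. The fingers move at their own pace and stop on an object; the grip force is fixed at half the most. Time passes only in rows, so rows that repeat a pose let the fingers close. It gives the time, the measured TCP pose, the force, the opening and the grip force at its end, in the units of the state.
- robot.get_obs(): the state, without advancing time (a new reading comes with each control period).
- robot.snapshot(name): name is "scene" or "top"; returns a dict with "image" (480x640x3 uint8, red, green, blue), "depth" (480x640 float32, m along the optical axis (not along the pixel's ray), 0 where there is no reading), "fov_y" (degrees; the focal length in pixels is half the picture's height over the tangent of half this angle, whatever the lens; pixels are square), "cx", "cy" (the principal point, pixels), "origin" and "orientation" of the camera in the world. Camera axes: x right, y up, looking along -z (the intrinsics and any distortion apply to the point x, -y, -z); pixel columns grow to the right and rows downward; lengths in m; the calibration is good to about 2 mm. A picture is of the moment at which its call begins.
- robot.close_job(): hands the job in; it is judged then, once.
The state is a dict: "time": time; "joint_positions": joint angles; "qvel": joint speeds; "joint_torque": joint torques, N m; "tool_pos": TCP position; "ee_rot": TCP orientation; "wrist_force": force on the tool from outside, world axes, zero at the start; "wrist_torque": the same for the moment, N m; "width": finger opening in m; "finger_force": force on a finger pad.
Only numpy, scipy, OpenCV 4.12 (cv2) and the standard library are available. Lean on these libraries where they do the work, as an engineer would, in place of code of your own. Each camera call takes 0.05 s, during which the arm holds its last target. There are 200 camera calls.

## Working session

There is one attempt and no reset: what is moved stays moved. The work goes in short steps, Python scripts to look and compute and a tool call to move; the robot and the scene stay as the last step left them, time stands still between calls to the robot, and variables do not carry over. Pictures are saved under pics/ and viewed, at most 10 in all, crops included, and the job is handed in when it is done.

Besides the shell and the picture viewer there is one more tool, called after "Call:" as name(argument=value, ...), one argument or row to a line, values as JSON. move_arm: Moves the arm, as the interface text tells. Its arguments: {"type":"object","properties":{"deltas":{"type":"array","items":{"type":"number"}}},"required":["deltas"]}

```bash
mkdir -p pics
cat > h.py <<'E'
import numpy as np, cv2
from bench import robot
from scipy.spatial.transform import Rotation as R
def snap(n,fn=None):
    s=robot.snapshot(n)
    if fn: cv2.imwrite('pics/'+fn,s['image'][:,:,::-1])
    return s
def rot(s):
    o=np.array(s['orientation'],float)
    return o if o.shape==(3,3) else (R.from_euler('xyz',o).as_matrix() if o.size==3 else R.from_quat(o).as_matrix())
def ray(s,u,v):
    f=240/np.tan(np.radians(s['fov_y'])/2)
    return rot(s)@np.array([(u-s['cx'])/f,-(v-s['cy'])/f,-1.])
def plane(s,u,v,z):
    o=np.array(s['origin']);d=ray(s,u,v); return o+d*(z-o[2])/d[2]
def dep(s,u,v):
    return np.array(s['origin'])+ray(s,u,v)*s['depth'][int(v),int(u)]
def cloud(s):
    f=240/np.tan(np.radians(s['fov_y'])/2)
    v,u=np.mgrid[:480,:640]
    d=np.stack([(u-s['cx'])/f,-(v-s['cy'])/f,-np.ones(u.shape)],-1)@rot(s).T
    return np.array(s['origin'])+d*s['depth'][...,None]
E
python3 - <<'E'
from h import *
for n in('scene','top'):
    s=snap(n,n+'1.png'); print({k:v for k,v in s.items() if k not in('image','depth')})
print(robot.get_obs())
E
```

```text
{'fov_y': 44.27310143109547, 'cx': 322.2430566202632, 'cy': 242.07791133504583, 'origin': array([-0.09942974,  1.12294729,  0.83038031]), 'orientation': array([ 1.02079459,  0.01431682, -2.58992092])}
{'fov_y': 53.807426817713825, 'cx': 323.460998445231, 'cy': 241.36021698475162, 'origin': array([0.46380085, 0.0872088 , 1.09478041]), 'orientation': array([ 0.0874618 ,  0.00914806, -1.56979167])}
{'time': 0.1, 'joint_positions': array([-1.41810927e+00,  8.78572393e-02,  1.37205504e+00, -1.18088813e-05,
        1.68358256e+00, -1.03107588e-01]), 'qvel': array([ 0.00064653, -0.00177946, -0.00453304,  0.00181134,  0.00072195,
        0.00024288]), 'joint_torque': array([ 2.46904041e-03, -3.41252053e+01, -3.03299689e+01,  7.20861135e-02,
        3.04131838e-02, -9.79441893e-05]), 'tool_pos': array([ 0.13907288, -0.53163678,  0.20445864]), 'ee_rot': array([-3.13969936e+00, -1.84108241e-04,  2.55793148e-01]), 'wrist_force': array([ 0.91801881, -0.48610253,  1.2506136 ]), 'wrist_torque': array([ 0.04398127,  0.0497689 , -0.00505062]), 'finger_force': 0.0, 'width': 0.09376714666324668}
```

View pics/scene1.png

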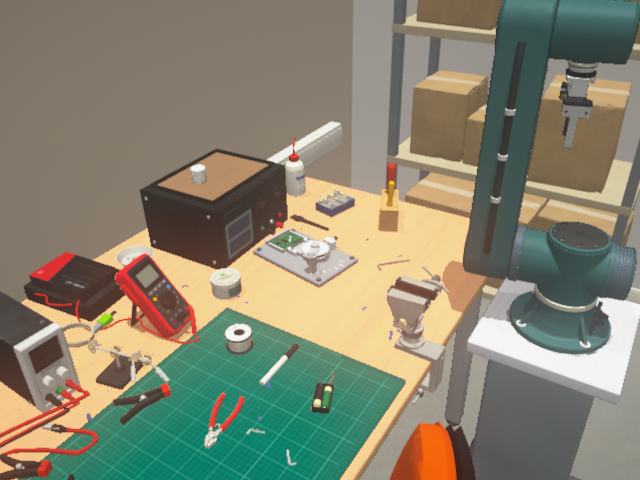

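View pics/top1.png

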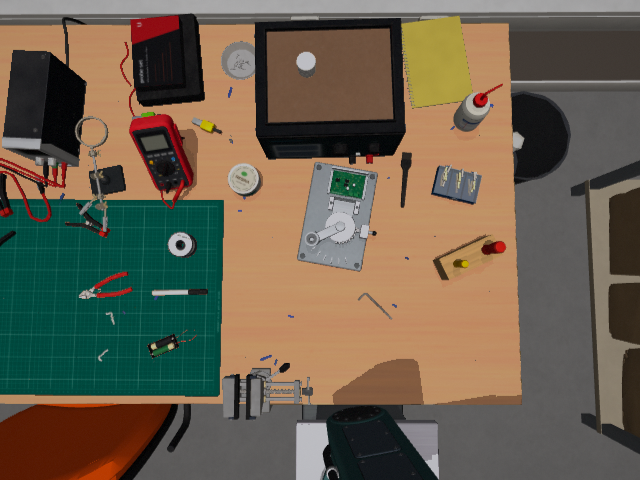

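The top view shows the yellow small driver at about (463,264), the red one at (495,247), the clamp plate around (338,217), the hub at about (341,228) and the cup at about (312,240). Next I'll measure these.

Run:
```python
from h import *
s=snap('top'); P=cloud(s); im=s['image']; 
c=np.hstack([cv2.resize(im[155:280,290:390],None,fx=4,fy=4,interpolation=cv2.INTER_CUBIC),cv2.resize(im[225:350-0,425:520],None,fx=4,fy=4,interpolation=cv2.INTER_CUBIC)])
cv2.imwrite('pics/crop1.png',c[:,:,::-1])
hsv=cv2.cvtColor(im,cv2.COLOR_RGB2HSV)
for nm,h0,h1 in(('yel',22,32),('red',0,6)):
  m=(hsv[...,0]>=h0)&(hsv[...,0]<=h1)&(hsv[...,1]>180); m[:225]=0;m[290:]=0;m[:,:430]=0;m[:,520:]=0
  q=P[m]; zt=np.percentile(q[:,2],90); t=q[q[:,2]>zt-.01]; print(nm,m.sum(),zt,t.mean(0),t.min(0),t.max(0))
# rack top
m=np.zeros(im.shape[:2],bool); m[225:290,425:515]=1
m&=(abs(P[...,2]-.066)<.005); r=cv2.minAreaRect(P[m][:,:2].astype(np.float32)); print('rack',r,m.sum())
# plate
m=np.zeros(im.shape[:2],bool); m[155:280,290:390]=1
k=m&(P[...,2]>.008)&(P[...,2]<.1)
r=cv2.minAreaRect(P[k][:,:2].astype(np.float32)); print('plate',r,cv2.boxPoints(r))
k=m&(P[...,2]>.055)&(P[...,2]<.07); print('cup',k.sum(),P[k].mean(0),P[k].min(0),P[k].max(0),np.argwhere(k).mean(0))
```

```text
yel 41 0.13742976025666154 [ 0.50352734 -0.18939327  0.1359457 ] [ 0.49790225 -0.19647418  0.13204184] [ 0.51016737 -0.1824596   0.13793714]
red 217 0.15467964672864273 [ 0.53605789 -0.25378798  0.15237071] [ 0.52531892 -0.26557111  0.14468264] [ 0.54765791 -0.24307516  0.1563604 ]
rack ((0.5207151770591736, -0.22273865342140198), (0.05046970024704933, 0.13045424222946167), 24.828535079956055) 1066
plate ((0.6247271299362183, 0.05729765444993973), (0.26512032747268677, 0.22944289445877075), 1.3792657852172852) [[ 0.48944402  0.1687951 ]
 [ 0.49496675 -0.06058133]
 [ 0.76001024 -0.05419978]
 [ 0.7544875   0.17517665]]
cup 125 [0.56117789 0.12407193 0.0606689 ] [0.54611617 0.10867661 0.05529513] [0.57540242 0.13960887 0.0666543 ] [238.32  311.032]
```

View pics/crop1.png

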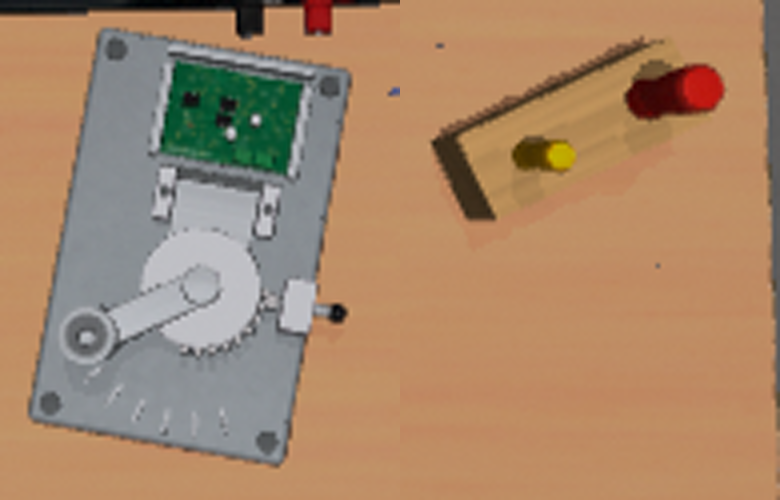

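The crop shows the hub at about (202,285) in the crop, the cup at about (88,337), and the click ticks running anticlockwise. From these:
- **Clamp yaw:** about -10°
- **Cup:** about (.561,.124)
- **Hub:** about (.590,.061)
- **Driver axis:** about (.5045,-.190)

I'm approaching with tool y across the rack line, yaw about 2.0.

Call:
move_arm(
  deltas=[0,0,-1.75,44,-23.8,0,-1,0,0,-1.75,44,-23.8,0,-1,0,0,-1.75,44,-23.8,0,-1,0,0,-1.75,44,-23.8,0,-1,0,0,-1.75,44,-23.8,0,-1,0,0,-1.75,44,-23.8,0,-1,0,0,-1.75,44,-23.8,0,-1,0,0,-1.75,44,-23.8,0,-1],
)

```text
time: 0.95
tool_pos: [0.4324, -0.2572, 0.2053]
ee_rot: [-3.142, 0.0, 1.462]
wrist_force: [0.4, -0.8, -0.1]
width: 0.0939
finger_force: 0.0
```

```bash
cat >> h.py <<'E'
def go(pos,yaw,roll=np.pi,pitch=0.):
    o=robot.get_obs(); A=R.from_euler('xyz',o['ee_rot']); B=R.from_euler('xyz',[roll,pitch,yaw])
    print('t',round(o['time'],2),'pos',np.round(o['tool_pos'],4),'rot',np.round(o['ee_rot'],3),'F',np.round(o['wrist_force'],1),'w',round(o['width'],4),'ff',round(o['finger_force'],1))
    print('row',np.round((A.inv()*B).as_rotvec(),3),np.round(A.inv().apply(np.array(pos)-o['tool_pos'])*100,2))
E
python3 -c "
from h import *
go([.5045,-.19,.205],2.0)"
```

```text
t 0.95 pos [ 0.4324 -0.2572  0.2053] rot [-3.142  0.     1.462] F [ 0.4 -0.8 -0.1] w 0.0939 ff 0.0
row [-0.     0.    -0.538] [7.47 6.43 0.03]
```

Call:
move_arm(
  deltas=[0,0,-0.14,3,3,0,-1,0,0,-0.28,5.5,5,0,-1,0,0,-0.42,7.5,6.4,0,-1,0,0,-0.54,7.5,6.4,0,-1,0,0,-0.54,7.5,6.4,0,-1,0,0,-0.54,7.5,6.4,0,-1],
)

```text
time: 1.55
tool_pos: [0.5033, -0.1918, 0.2051]
ee_rot: [-3.141, -0.0, 1.993]
wrist_force: [0.3, 0.9, 0.1]
width: 0.0942
finger_force: 0.0
```

Run:
```python
from h import *
go([.5045,-.19,.205],2.0)
s=snap('scene'); P=cloud(s)
hsv=cv2.cvtColor(s['image'],cv2.COLOR_RGB2HSV)
m=(hsv[...,0]>=22)&(hsv[...,0]<=32)&(hsv[...,1]>180)
m[:150]=0;m[230:]=0;m[:,:360]=0;m[:,420:]=0
q=P[m];print(m.sum(),q.min(0),q.max(0))
for z in(.08,.1,.12,.13):
  k=abs(q[:,2]-z)<.008; print(z,k.sum(),q[k].mean(0),(q[k].min(0)+q[k].max(0))/2)
cv2.imwrite('pics/sc2.png',cv2.resize(s['image'][100:250,320:480],None,fx=4,fy=4)[:,:,::-1])
```

```text
t 1.55 pos [ 0.5033 -0.1918  0.2051] rot [-3.141 -0.     1.993] F [0.3 0.9 0.1] w 0.0942 ff 0.0
row [-0.001 -0.    -0.007] [0.12 0.18 0.01]
8 [ 0.49647513 -0.19304735  0.13510953] [ 0.50652621 -0.18148671  0.13943555]<stdin>:9: RuntimeWarning: Mean of empty slice.
  ret = um.true_divide(
Traceback (most recent call last):
ValueError: zero-size array to reduction operation minimum which has no identity
```

Call:
move_arm(
  deltas=[0,0,0,0.1,0.2,3,-1,0,0,0,0.1,0.2,6,-1,0,0,0,0.1,0.2,9,-1,0,0,0,0.1,0.2,11,-1,0,0,0,0.1,0.2,12.5,-1,0,0,0,0.1,0.2,13.1,-1,0,0,0,0.1,0.2,13.1,-1],
)

```text
time: 2.3
tool_pos: [0.5046, -0.1903, 0.074]
ee_rot: [-3.141, -0.001, 1.995]
wrist_force: [0.3, 0.4, 0.5]
width: 0.094
finger_force: 0.0
```

Run:
```python
from h import *
go([.5045,-.19,.074],2.0)
s=snap('scene')
a=cv2.resize(s['image'][150:250,330:450],None,fx=4,fy=4)
cv2.imwrite('pics/sc2.png',a[:,:,::-1])
```

```text
t 2.3 pos [ 0.5046 -0.1903  0.074 ] rot [-3.141e+00 -1.000e-03  1.995e+00] F [0.3 0.4 0.5] w 0.094 ff 0.0
row [-0.001 -0.001 -0.005] [0.03 0.   0.  ]
```

View pics/sc2.png

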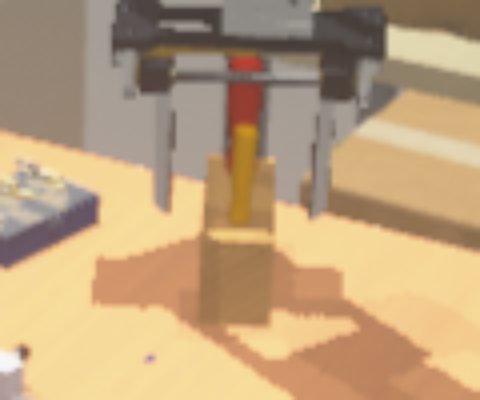

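The fingers straddle the yellow handle (crop (243,175)) and are centred on it. Closing now.

Call:
move_arm(
  deltas=[0,0,0,0,0,0,0.3,0,0,0,0,0,0,1,0,0,0,0,0,0,1,0,0,0,0,0,0,1,0,0,0,0,0,0,1,0,0,0,0,0,0,1,0,0,0,0,0,0,1,0,0,0,0,0,0,1],
)

```text
time: 3.15
tool_pos: [0.505, -0.1901, 0.0744]
ee_rot: [-3.141, -0.0, 1.996]
wrist_force: [0.1, 0.3, 0.6]
width: 0.033
finger_force: 0.0
```

Call:
move_arm(
  deltas=[0,0,0,0,0,0,1,0,0,0,0,0,-1,1,0,0,0,0,0,-2.5,1,0,0,0,0,0,-4,1,0,0,0,0,0,-6,1,0,0,0,0,0,-8,1,0,0,0,0,0,-9.5,1,0,0,0,0,0,-9.5,1],
)

```text
time: 3.95
tool_pos: [0.5067, -0.1909, 0.1736]
ee_rot: [3.137, 0.006, 1.996]
wrist_force: [0.2, -0.2, 0.1]
width: 0.0166
finger_force: 30.0
```

Run:
```python
from h import *
go([.561,.124,.17],2.0)
```

```text
t 3.95 pos [ 0.5067 -0.1909  0.1736] rot [3.137 0.006 1.996] F [ 0.2 -0.2  0.1] w 0.0166 ff 30.0
row [ 0.004  0.006 -0.004] [26.45 17.93  0.29]
```

The fingers only closed fully during the lift, so the grip is higher than planned. I'll check it before going on.

Call:
move_arm(
  deltas=[0,0,0,0,0,-2,1,0,0,0,0,0,-3,1,0,0,0,0,0,-3,1],
)

```text
time: 4.25
tool_pos: [0.5057, -0.1905, 0.201]
ee_rot: [3.14, 0.002, 1.996]
wrist_force: [0.6, 0.2, 0.5]
width: 0.0162
finger_force: 30.0
```

Run:
```python
from h import *
go([.561,.124,.2],2.0)
s=snap('scene')
a=cv2.resize(s['image'][110:250,330:450],None,fx=4,fy=4)
cv2.imwrite('pics/sc3.png',a[:,:,::-1])
P=cloud(s); hsv=cv2.cvtColor(s['image'],cv2.COLOR_RGB2HSV)
for v in range(140,225):
  u=np.where((hsv[v,370:410,0]>=18)&(hsv[v,370:410,0]<=32)&(hsv[v,370:410,1]>170))[0]+370
  if len(u) and v%3==0: print(v,u.min(),u.max(),np.round(np.median(P[v,u],axis=0),3))
```

```text
t 4.25 pos [ 0.5057 -0.1905  0.201 ] rot [3.140e+00 2.000e-03 1.996e+00] F [0.6 0.2 0.5] w 0.0162 ff 30.0
row [ 0.002  0.002 -0.004] [26.37 18.    0.07]
141 390 394 [ 0.505 -0.186  0.256]
144 390 394 [ 0.502 -0.182  0.249]
147 390 394 [ 0.503 -0.183  0.241]
150 390 394 [ 0.502 -0.185  0.231]
153 390 394 [ 0.501 -0.184  0.223]
156 390 393 [ 0.503 -0.185  0.215]
159 390 392 [ 0.506 -0.186  0.206]
162 389 392 [ 0.507 -0.187  0.196]
165 390 392 [ 0.505 -0.186  0.188]
```

View pics/sc3.png

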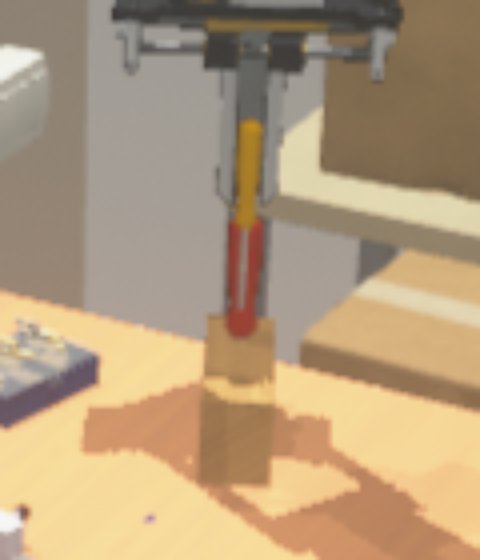

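The driver is upright and gripped, with the handle from crop row 120 to 228. Its lower end is about 15 mm below the TCP, so the tip is about 75 mm below the TCP. Moving over the cup.

Call:
move_arm(
  deltas=[0,0,0,3,2,0,1,0,0,0,7,4.8,0,1,0,0,0,11,7.5,0,1,0,0,0,15,10.2,0,1,0,0,0,19,13,0,1,0,0,0,23,15.7,0.5,1,0,0,0,25.5,17.3,1,1,0,0,0,26.4,18,1.5,1],
)

```text
time: 5.1
tool_pos: [0.5594, 0.1274, 0.1826]
ee_rot: [-3.139, -0.001, 2.0]
wrist_force: [1.5, -0.1, -1.0]
width: 0.0163
finger_force: 30.0
```

Call:
move_arm(
  deltas=[0,0,0,0,0,1,1,0,0,0,0,0,1.5,1,0,0,0,0,0,1.5,1,0,0,0,0,0,1.5,1],
)

```text
time: 5.5
tool_pos: [0.5601, 0.123, 0.1694]
ee_rot: [-3.141, 0.0, 1.994]
wrist_force: [0.0, -0.3, 0.3]
width: 0.0162
finger_force: 30.0
```

Run:
```python
from h import *
go([.561,.124,.17],2.0)
s=snap('scene'); t=snap('top')
a=cv2.resize(s['image'][170:290,250:380],None,fx=5,fy=5,interpolation=cv2.INTER_CUBIC)
cv2.imwrite('pics/sc4.png',a[:,:,::-1])
P=cloud(s)
k=np.zeros((480,640),bool);k[170:290,250:380]=1
k&=np.linalg.norm(P[...,:2]-[.561,.124],axis=-1)<.035
for z in np.arange(.03,.2,.01):
  q=k&(abs(P[...,2]-z)<.005)
  if q.sum(): r=np.argwhere(q); print(round(z,3),q.sum(),np.round((P[q].min(0)+P[q].max(0))/2,4),np.round(np.ptp(P[q],axis=0),3),r.mean(0).round(1),r[:,1].min(),r[:,1].max())
```

```text
t 5.5 pos [0.5601 0.123  0.1694] rot [-3.141  0.     1.994] F [ 0.  -0.3  0.3] w 0.0162 ff 30.0
row [-0.     0.    -0.006] [ 0.05  0.12 -0.06]
0.04 22 [0.5579 0.1219 0.0406] [0.021 0.031 0.009] [263.1 311.3] 307 316
0.05 32 [0.5588 0.1265 0.0499] [0.023 0.022 0.01 ] [260.2 311.1] 307 315
0.06 88 [0.5603 0.1252 0.0599] [0.034 0.035 0.01 ] [255.1 310.8] 305 317
0.07 4 [0.5554 0.1245 0.0658] [0.021 0.019 0.001] [254.  314.5] 311 317
0.09 6 [0.5609 0.1214 0.0916] [0.006 0.009 0.004] [243.5 311. ] 310 312
0.1 7 [0.5619 0.1238 0.0998] [0.004 0.007 0.006] [240.7 310.4] 310 311
0.11 7 [0.5616 0.1219 0.11  ] [0.005 0.005 0.009] [237.3 310.6] 310 311
0.12 7 [0.56   0.1237 0.1205] [0.005 0.004 0.008] [233.7 310.6] 310 311
0.13 7 [0.5607 0.1233 0.129 ] [0.004 0.005 0.006] [230.3 310.4] 310 311
0.14 8 [0.5584 0.1235 0.1401] [0.005 0.007 0.008] [226.5 310.5] 310 311
0.15 8 [0.5578 0.1262 0.1504] [0.009 0.007 0.009] [222.8 310.1] 308 312
0.16 25 [0.558  0.1261 0.1599] [0.017 0.014 0.01 ] [219.8 310.4] 307 313
0.17 34 [0.5577 0.1283 0.17  ] [0.027 0.018 0.01 ] [215.8 309.9] 304 315
0.18 66 [0.5569 0.1232 0.1803] [0.036 0.037 0.009] [212.6 309.9] 301 319
0.19 70 [0.5559 0.1243 0.1899] [0.039 0.037 0.01 ] [209.  309.7] 301 319
```

View pics/sc4.png

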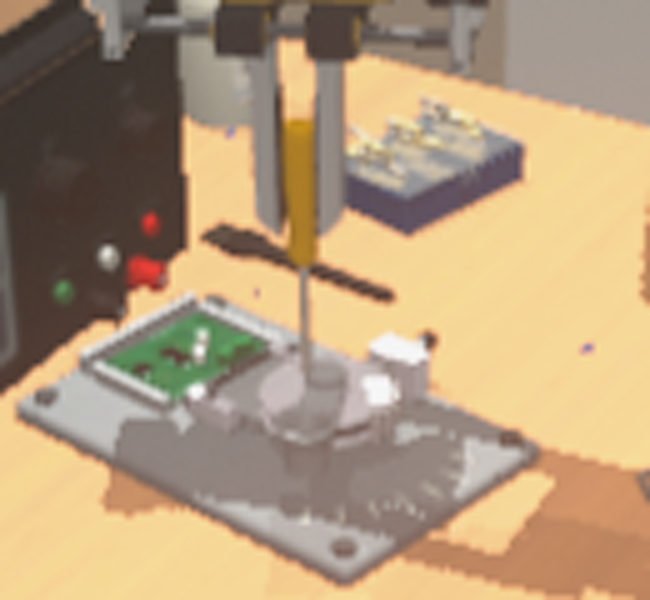

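The tip (crop (305,370)) hangs about 25–30 mm above the cup mouth and is centred to within a few mm. Lowering in stages.

Call:
move_arm(
  deltas=[0,0,0,0.16,0.13,0.5,1,0,0,0,0.16,0.13,1.2,1,0,0,0,0.16,0.13,1.9,1,0,0,0,0.16,0.13,2.6,1,0,0,0,0.16,0.13,3.1,1,0,0,0,0.16,0.13,3.6,1,0,0,0,0.16,0.13,3.6,1],
)

```text
time: 6.3
tool_pos: [0.56, 0.1266, 0.1323]
ee_rot: [-3.14, -0.0, 1.996]
wrist_force: [0.2, 0.8, -0.7]
width: 0.0163
finger_force: 30.0
```

Call:
move_arm(
  deltas=[0,0,0,0,0,0.2,1,0,0,0,0,0,0.4,1,0,0,0,0,0,0.4,1,0,0,0,0,0,0.4,1],
)

```text
time: 6.7
tool_pos: [0.5607, 0.1266, 0.1296]
ee_rot: [3.141, 0.0, 1.996]
wrist_force: [-0.1, -0.8, -0.1]
width: 0.0159
finger_force: 30.0
```

```bash
cat > look.py <<'E'
from h import *
import sys
go([.561,.124,.125],2.0)
s=snap('scene'); P=cloud(s)
# blade / handle columns in scene
k=np.zeros((480,640),bool);k[170:300,250:400]=1
c=robot.get_obs()['tool_pos']
k&=np.linalg.norm(P[...,:2]-c[:2],axis=-1)<.02
for z in np.arange(.06,.17,.01):
  q=k&(abs(P[...,2]-z)<.005)
  if q.sum(): print(round(z,3),q.sum(),np.round((P[q].min(0)+P[q].max(0))/2,4),np.round(np.ptp(P[q],axis=0),3))
cv2.imwrite('pics/'+sys.argv[1],cv2.resize(s['image'][170:290,250:380],None,fx=5,fy=5,interpolation=cv2.INTER_CUBIC)[:,:,::-1])
E
python3 look.py sc5.png
```

```text
t 6.7 pos [0.5607 0.1266 0.1296] rot [3.141 0.    1.996] F [-0.1 -0.8 -0.1] w 0.0159 ff 30.0
row [ 0.     0.    -0.004] [-0.25 -0.08  0.46]
0.06 87 [0.5602 0.1246 0.0601] [0.033 0.035 0.01 ]
0.07 8 [0.5654 0.1267 0.0693] [0.016 0.004 0.007]
0.08 9 [0.5613 0.1244 0.08  ] [0.006 0.005 0.008]
0.09 9 [0.5615 0.1267 0.0897] [0.006 0.006 0.008]
0.1 6 [0.5612 0.1273 0.1009] [0.005 0.003 0.007]
0.11 10 [0.5604 0.1276 0.1107] [0.009 0.009 0.008]
0.12 22 [0.5574 0.1303 0.1202] [0.014 0.011 0.01 ]
0.13 30 [0.5573 0.1326 0.1303] [0.025 0.017 0.009]
0.14 54 [0.559  0.1331 0.1396] [0.034 0.021 0.009]
0.15 55 [0.5596 0.1328 0.15  ] [0.036 0.019 0.01 ]
0.16 58 [0.558  0.1339 0.1602] [0.034 0.021 0.01 ]
0.17 52 [0.5582 0.1353 0.1698] [0.033 0.017 0.01 ]
```

Call:
move_arm(
  deltas=[0,0,0,-0.1,0,0.2,1,0,0,0,-0.15,0,0.4,1,0,0,0,-0.15,0,0.6,1,0,0,0,-0.15,0,0.6,1,0,0,0,-0.15,0,0.6,1],
)

```text
time: 7.25
tool_pos: [0.5612, 0.1252, 0.1233]
ee_rot: [-3.141, 0.0, 1.996]
wrist_force: [0.3, -0.2, -0.1]
width: 0.016
finger_force: 30.0
```

Call:
move_arm(
  deltas=[0,0,0,0,0,0.1,1,0,0,0,0,0,0.2,1,0,0,0,0,0,0.2,1,0,0,0,0,0,0.2,1],
)

```text
time: 7.65
tool_pos: [0.5615, 0.1253, 0.1222]
ee_rot: [3.141, 0.0, 1.996]
wrist_force: [-0.5, 0.8, 3.2]
width: 0.0161
finger_force: 30.0
```

Floor contact at TCP z of about 0.1222, so the tip is seated in the cup. Raising 1.5 mm, then turning about the hub.

Call:
move_arm(
  deltas=[0,0,0,0,0,-0.15,1,0,0,0,0,0,-0.15,1,0,0,0,0,0,-0.15,1],
)

```text
time: 7.95
tool_pos: [0.5612, 0.1252, 0.1225]
ee_rot: [-3.141, 0.0, 1.996]
wrist_force: [0.2, 0.1, 0.2]
width: 0.0158
finger_force: 30.0
```

```bash
python3 look.py sc5.png
```

```text
t 7.95 pos [0.5612 0.1252 0.1225] rot [-3.141  0.     1.996] F [0.2 0.1 0.2] w 0.0158 ff 30.0
row [-0.     0.    -0.004] [-0.1  -0.07 -0.25]
0.06 82 [0.5609 0.1246 0.0599] [0.034 0.032 0.01 ]
0.07 12 [0.5589 0.128  0.07  ] [0.024 0.026 0.01 ]
0.08 8 [0.56   0.1257 0.0805] [0.004 0.003 0.009]
0.09 8 [0.5608 0.124  0.0913] [0.005 0.009 0.007]
0.1 8 [0.5599 0.125  0.1006] [0.009 0.004 0.009]
0.11 20 [0.5604 0.1263 0.1107] [0.012 0.015 0.008]
0.12 27 [0.5577 0.129  0.1201] [0.024 0.016 0.01 ]
0.13 52 [0.5571 0.1294 0.1301] [0.031 0.025 0.009]
0.14 50 [0.5581 0.1284 0.14  ] [0.033 0.027 0.009]
0.15 57 [0.5569 0.1328 0.1499] [0.031 0.015 0.01 ]
0.16 56 [0.5595 0.1319 0.16  ] [0.036 0.02  0.009]
0.17 60 [0.5577 0.1326 0.17  ] [0.032 0.02  0.01 ]
```

View pics/sc5.png

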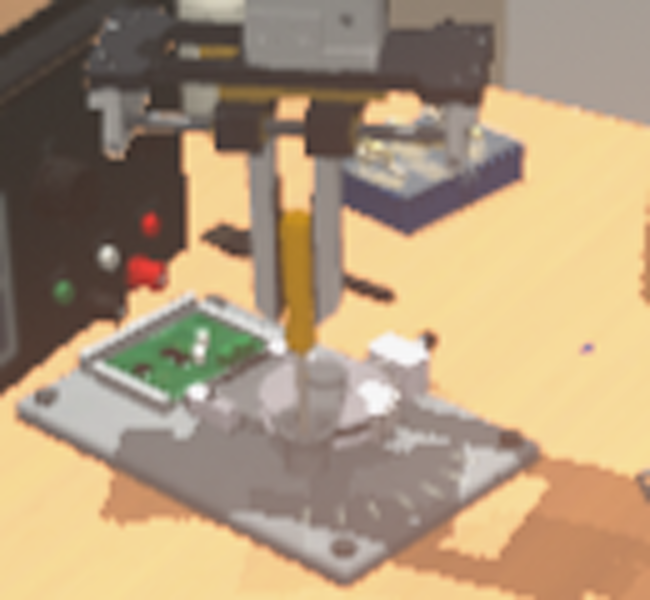

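The blade disappears behind the front rim of the cup mouth (crop (305,438)), so it is seated in the cup. Turning the crank now in small arc steps.

Call:
move_arm(
  deltas=[0,0,-0.05,-0.01,-0.35,0,1,0,0,-0.1,-0.04,-0.71,0,1,0,0,-0.15,-0.08,-1.06,0,1,0,0,-0.2,-0.14,-1.4,0,1,0,0,-0.25,-0.22,-1.75,0,1,0,0,-0.3,-0.32,-2.09,0,1,0,0,-0.3,-0.32,-2.09,0,1,0,0,-0.3,-0.32,-2.09,0,1],
)

```text
time: 8.8
tool_pos: [0.5441, 0.1147, 0.1227]
ee_rot: [3.139, -0.001, 2.295]
wrist_force: [3.3, 3.1, -2.9]
width: 0.016
finger_force: 30.0
```

```bash
cat > crank.py <<'E'
from h import *
H=np.array([.590,.0606])
o=robot.get_obs(); t=o['tool_pos'][:2]-H; print('tcp phi',np.arctan2(t[1],t[0])-np.radians(114.8),'R',np.hypot(*t))
s=snap('scene'); P=cloud(s)
k=np.zeros((480,640),bool);k[200:310,250:400]=1
rr=np.linalg.norm(P[...,:2]-H,axis=-1)
k&=(P[...,2]>.053)&(P[...,2]<.067)&(rr<.095)&(rr>.045)
q=P[k];m=(q.min(0)+q.max(0))/2; d=m[:2]-H
print('cup',k.sum(),m.round(4),q.mean(0).round(4),np.ptp(q,axis=0).round(3),'phi',np.arctan2(d[1],d[0])%(2*np.pi)-np.radians(114.8),np.hypot(*d))
for z in(.08,.09,.1,.11,.12):
  c=(rr<.1)&(abs(P[...,2]-z)<.005)&(np.linalg.norm(P[...,:2]-o['tool_pos'][:2],axis=-1)<.012)
  if c.sum(): print(z,np.round(P[c].mean(0),4))
E
python3 crank.py; python3 -c "
from h import *
go([.56,.12,.1225],2.3)"
```

```text
tcp phi 0.2701371112801647 R 0.07096082221351012
cup 93 [0.5466 0.1185 0.0603] [0.5462 0.1181 0.0608] [0.034 0.036 0.013] phi 0.2104967761441232 0.07242713506285997
0.08 [0.5436 0.1153 0.0792]
0.09 [0.5436 0.1156 0.089 ]
0.1 [0.5437 0.114  0.0981]
0.11 [0.5431 0.119  0.1105]
0.12 [0.5412 0.1172 0.1197]
t 8.85 pos [0.5441 0.1147 0.1227] rot [ 3.140e+00 -1.000e-03  2.295e+00] F [ 2.6  3.7 -2.7] w 0.0158 ff 30.0
row [ 0.002 -0.001 -0.005] [-0.65  1.55  0.02]
```

Call:
move_arm(
  deltas=[0,0,-0.05,-0.01,-0.35,0,1,0,0,-0.1,-0.04,-0.71,0,1,0,0,-0.15,-0.08,-1.06,0,1,0,0,-0.2,-0.14,-1.4,0,1,0,0,-0.25,-0.22,-1.75,0,1,0,0,-0.3,-0.32,-2.09,0,1,0,0,-0.35,-0.43,-2.42,0,1,0,0,-0.35,-0.43,-2.42,0,1],
)

```text
time: 9.65
tool_pos: [0.5279, 0.0952, 0.1227]
ee_rot: [3.141, -0.001, 2.645]
wrist_force: [1.5, 4.3, -2.0]
width: 0.0161
finger_force: 30.0
```

```bash
python3 crank.py; python3 -c "
from h import *
go([.56,.12,.1225],2.65)"
```

```text
tcp phi 0.629144595480434 R 0.07105467399575943
cup 92 [0.53   0.098  0.0599] [0.5296 0.0994 0.0605] [0.03  0.037 0.013] phi 0.5800571067178759 0.07070401002508306
0.08 [0.5299 0.0963 0.0804]
0.09 [0.5294 0.0958 0.0905]
0.1 [0.5283 0.0961 0.101 ]
0.11 [0.5266 0.1    0.1116]
0.12 [0.5241 0.0986 0.1208]
t 9.7 pos [0.528  0.0952 0.1227] rot [ 3.141e+00 -1.000e-03  2.645e+00] F [ 1.8  4.3 -1.6] w 0.0161 ff 30.0
row [ 0.001 -0.001 -0.005] [-1.63  3.71  0.02]
```

Call:
move_arm(
  deltas=[0,0,-0.04,-0.01,-0.28,0,1,0,0,-0.08,-0.03,-0.57,0,1,0,0,-0.12,-0.05,-0.85,0,1,0,0,-0.16,-0.09,-1.13,0,1,0,0,-0.2,-0.14,-1.4,0,1,0,0,-0.22,-0.17,-1.54,0,1,0,0,-0.22,-0.17,-1.54,0,1,0,0,-0.22,-0.17,-1.54,0,1],
)

```text
time: 10.5
tool_pos: [0.5219, 0.0805, 0.1227]
ee_rot: [3.141, -0.002, 2.865]
wrist_force: [1.4, 4.8, -1.7]
width: 0.0162
finger_force: 30.0
```

```bash
python3 crank.py
```

```text
tcp phi 0.8532860752480698 R 0.07095333747855763
cup 90 [0.5223 0.0861 0.0597] [0.522  0.0856 0.0608] [0.03  0.031 0.013] phi 0.7776040071630352 0.07237592153049678
0.08 [0.5226 0.081  0.0795]
0.09 [0.5228 0.0798 0.0879]
0.1 [0.5211 0.083  0.0987]
0.11 [0.5198 0.0853 0.1107]
0.12 [0.5192 0.0842 0.1187]
```

Call:
move_arm(
  deltas=[0,0,-0.02,0,-0.14,0,1,0,0,-0.04,-0.01,-0.28,0,1,0,0,-0.06,-0.01,-0.42,0,1,0,0,-0.07,-0.02,-0.5,0,1,0,0,-0.07,-0.02,-0.5,0,1,0,0,-0.07,-0.02,-0.5,0,1,0,0,-0.07,-0.02,-0.5,0,1],
)

```text
time: 11.25
tool_pos: [0.5208, 0.0755, 0.1227]
ee_rot: [3.141, -0.001, 2.936]
wrist_force: [-1.5, 4.6, -1.4]
width: 0.0161
finger_force: 30.0
```

```bash
for i in 1 2 3; do python3 crank.py | grep phi; done; python3 look.py sc6.png
```

```text
tcp phi 0.9259955291268969 R 0.07075288211710938
cup 89 [0.521  0.0801 0.0591] [0.5212 0.0806 0.0605] [0.033 0.035 0.012] phi 0.8631814710756811 0.07170418626405306
tcp phi 0.925868726889465 R 0.07075436883663826
cup 92 [0.5209 0.0805 0.0601] [0.5212 0.0805 0.0606] [0.033 0.032 0.012] phi 0.8575873910524288 0.07193173732925374
tcp phi 0.9260201532416268 R 0.07075208771568962
cup 91 [0.5222 0.0784 0.0602] [0.5213 0.0802 0.0607] [0.033 0.033 0.013] phi 0.8812540214172864 0.0701375642617421
t 11.4 pos [0.5208 0.0755 0.1227] rot [ 3.141e+00 -1.000e-03  2.936e+00] F [-1.2  4.7 -2. ] w 0.0155 ff 30.0
row [-0.    -0.001  0.936] [-2.94  5.57 -0.23]
0.06 78 [0.5213 0.0788 0.0601] [0.033 0.031 0.01 ]
0.07 8 [0.5141 0.082  0.0707] [0.016 0.014 0.008]
0.08 7 [0.5207 0.0786 0.0787] [0.005 0.005 0.006]
0.09 8 [0.5213 0.0767 0.0891] [0.006 0.007 0.008]
0.1 7 [0.5211 0.0761 0.1   ] [0.007 0.008 0.006]
0.11 21 [0.5202 0.0802 0.11  ] [0.014 0.011 0.01 ]
0.12 19 [0.5202 0.0752 0.1199] [0.019 0.021 0.009]
0.13 34 [0.5182 0.0776 0.1305] [0.02  0.035 0.009]
0.14 40 [0.5185 0.0782 0.14  ] [0.023 0.035 0.009]
0.15 46 [0.5209 0.0784 0.1499] [0.027 0.033 0.01 ]
0.16 40 [0.5176 0.078  0.1601] [0.025 0.034 0.01 ]
0.17 42 [0.5174 0.0775 0.1699] [0.02  0.033 0.01 ]
```

View pics/sc6.png

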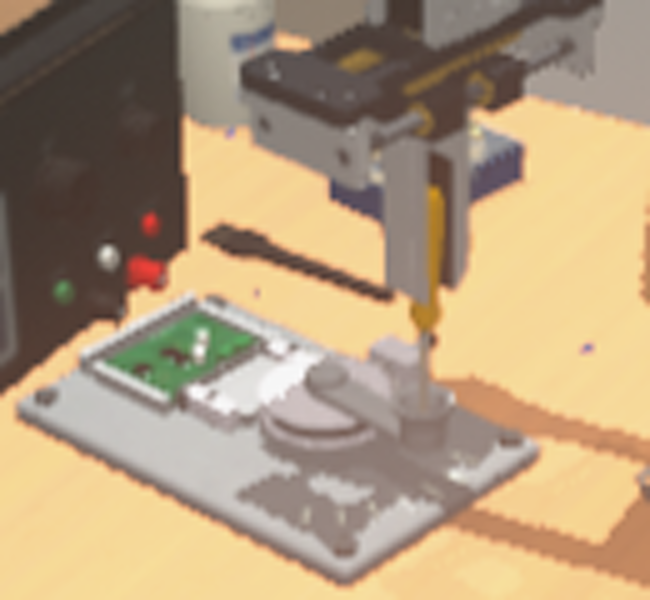

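The jaw has reached the board. The cup at crop (425,400) puts the crank at about 0.87 rad, steady, with a push of about 5 N and the blade upright in the cup. Handing in.

```bash
python3 -c "
from h import *
print(robot.close_job())"
```

```text
the job is handed in; nothing more can be done
None
```

I handed the job in with the screwdriver gripped, upright in the cup, and holding the crank at about 0.87 rad by camera (the fourth click is 0.88); the judge's result was not shown.

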